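Make up the drive kit and the pan-joint kit

ROBOT

A 6-joint arm with a two-finger parallel gripper is mounted at the origin on the work surface. World frame = base frame: x ahead of the robot, y to its left, z up, the work surface at z = 0. Lengths are in mm, angles in rad, forces in N, time in s.
With the tool pointing down it reaches from about 350 to 775 mm from the base axis. Payload 7.3 kg.
Tool frame: the origin (TCP) lies midway between the tips of the shut fingers; the grasp point (between the pads) lies 19 mm behind it (manip.pinch_z is the distance from the TCP to the grasp point, in mm); z points along the fingers, y is the line along which they close (so a half turn about z gives the same grasp; the last joint's range is limited). The gripper opens to 92 mm and grips with 3 to 60 N. Pads are 19 mm wide; open, the fingers measure 130 mm over their backs; the gripper's body (75 mm by 190 mm) begins 47 mm behind the grasp point.
Start: joints at [1.107, 0.342, 1.524, -0, 1.275, -0.146], TCP at [164.036, 498.735, 226.741] pointing down, gripper open.
Joint ranges: [-2.53, 2.53], [-0.77, 2.02], [0.04, 2.7], [-1, 4.14], [0.28, 2.66], [-3.11, 3.11]. Speed limits (rad/s): [2.57, 2.57, 3.14, 3.14, 3.14, 3.14].

INTERFACE

Orientations are given as a unit quaternion [x, y, z, w].
In Python, from cell import state, capture, calibration, close_job, manip gives the robot as it stands.
- The arm moves only by the tool arm_command, never from a script. Its argument "plan" is one flat list of numbers, 7 for each row, row after row: the opening, from -1 (shut) to 1 (fully open), then the shift along the world's x, y, z in parts of the range, where 1.0 means 80 cm, then the turn, a rotation vector about the world's x, y, z in parts of the range, where 1.0 means 120 degrees. In form: [jaw, tx, ty, tz, ax, ay, az, jaw, tx, ty, tz, ax, ay, az, ...]. A call has 1 to 20 rows; each row is the pose to reach, as a shift and turn from the pose commanded when the call began; what a row does not reach only later rows make up. A row lasts 1/12 s, in which the tool goes at most 41.7 mm and 7.16 degrees, less where a joint would pass 70% of its speed; a pose out of reach is approached as far as the arm can. A shift or turn number past 1, either way, is cut back to 1. A call with a gripper value outside its range is refused whole. The fingers move at their own pace and stop on an object; "force" is the grip in N (left out, the last holds). Time passes only in rows, so rows that repeat a pose let the fingers close. It gives the time, the measured TCP pose, the force, the opening and the grip force at its end, in the units of the state.
- state(): the state, without advancing time (a new reading comes with each control period).
- capture(name): name is "side" or "top"; returns (picture, depth): 400x640x3 uint8, red, green, blue; 400x640 float32, mm along the optical axis (not along the pixel's ray), 0 where there is no reading.
- calibration(name): a dict with "K" (3x3 intrinsics, pixels), "k1" (the pictures are not rectified: a ray, as slopes to the right and down, at radius r is drawn at 1 + k1 r^2 times it, then the intrinsics apply), "R" (3x3) and "t" (3): a world point X has camera coordinates R X + t. Camera axes: x right, y down, z forward; pixel columns grow to the right and rows downward; lengths in mm; the calibration is good to about 2 mm. A picture is of the moment at which its call begins. calibration takes no time and is no camera call.
- close_job(): hands the job in; it is judged then, once.
The state is a dict: "time": time; "joints": joint angles; "dq": joint speeds; "tau": joint torques, N m; "ee_pos": TCP position; "tcp_rot": TCP orientation; "contact_force": force on the tool from outside, world axes, zero at the start; "wrist_torque": the same for the moment, N m; "opening": opening from 0.0 (shut) to 1.0 (fully open); "grip_force": force on a finger pad.
Only numpy, scipy, OpenCV 4.12 (cv2) and the standard library are available. Lean on these libraries where they do the work, as an engineer would, in place of code of your own. Each camera call takes 0.05 s, during which the arm holds its last target. There are 200 camera calls.

TASK

Make up two student robot kits from the parts lying loose on the bench. The drive kit goes in the blue tray: the worm-gear motor in the largest compartment, the wheel with the orange hub in the middle one and the ball castor in the smallest; the pan-joint kit goes in the yellow tray: the large black servo in the larger compartment and the aluminium U-bracket in the smaller. Set every part down gently without dropping it, flat on its compartment's floor and the same way up as it is now, and leave the green-hubbed wheel, the small blue servo and the flat plywood plate where they are.

Things in the scene. Friction and masses are not known exactly. Their poses are not given: they have to be found in the camera images.
- gearmotor: Worm-gear motor lying flat, 80 long along own y, about 160 g: grey gearbox block 32 (x) x 46 (y -40 to +6) x 25 high; bright motor can, diameter 24, with black end cap from y +6 to +40; 6 mm shaft standing up at y -28, top at height 39. Origin: centre of the whole footprint, underside; z up. Centre of mass 0 to 6 towards -y. Grip across own x on the block (32 wide), e.g. at y -8.
- orange_wheel: Drive wheel lying flat: solid black rubber tyre of diameter 56, 26 high, with an ORANGE hub disc on top (hub details stand up to 2 mm proud). Origin: centre of the underside, z up along the axle. 50 g nominal. Grip across the diameter (56 wide).
- ball_castor: Ball castor, ball upwards: white round housing of diameter 28 from height 3 to 21, steel ball on top reaching height 29, on a white two-eared flange 28 (own x) x 44 (own y) x 3 thick. Origin: centre of the underside, z up. 40 g nominal. Grip the housing across own x (28 wide).
- black_servo: Standard-size servo, black, standing upright: case 20 (own x) x 40 (own y) x 37 high, mounting ears 18 x 54 (own y) at height 28, white cross-shaped horn on top off centre towards +y, 43 high in all. Origin: centre of the underside, z up. 55 g nominal. Grip across own x (20 wide).
- u_bracket: Aluminium servo bracket, a U with its opening upwards: base 44 (own x) x 26 (own y) x 3 thick, two upright legs 3 thick and 26 wide (own y) at own x = +-20.5, 32 high. Origin: centre of the underside, z up. 30 g nominal. Grip over both legs across own x (44 wide).
- blue_tray: Bright blue kit tray, fixed, 120 (own x) x 264 (own y) x 20 high; walls and dividers 4 thick, inner floor at height 4. Three open compartments in a row along y, each 112 long in x: largest, 104 wide, centred at own (0, +76); middle, 80 wide, at (0, -20); smallest, 64 wide, at (0, -96). Origin: centre of the underside, z up.
- yellow_tray: Bright yellow kit tray, fixed, 120 (own x) x 164 (own y) x 20 high; walls and divider 4 thick, inner floor at height 4. Two open compartments side by side along y, each 112 long in x: larger, 86 wide, centred at own (0, +35); smaller, 66 wide, at (0, -45). Origin: centre of the underside, z up.
- green_wheel: Stock that stays: a wheel like the orange one (diameter 56, 26 high) but with a GREEN hub, lying flat. Origin: centre of the underside.
- micro_servo: Stock that stays: small blue servo standing upright, case 12 x 25 (own y) x 23 high, ears 33 across, white cross horn, 27 high in all. Origin: centre of the underside. Light (15 g).
- side_plate: Bystander that stays: laser-cut plywood side plate for a robot, lying flat on the left of the mat, 110 (own x) x 55 (own y) x 4 thick, with dark slots and holes. Origin: centre of the underside.
Things that resemble listed ones, but are neither listed nor needed, are in the scene too. What is shaped like the u_bracket but purple or turquoise is not meant.

How it is judged:
By the outcome, as a careful person would: the job done as asked, in the order asked, and still so for the second after the job is handed in, with the robot touching nothing.
It also fails if it takes over 122 s, if anything falls off the work surface, if the arm or the gripper's body presses on something with over 40 N, if the wrist force passes 120 N, or if a joint passes its speed limit or range.

## Working session

There is one attempt and no reset: what is moved stays moved. The work goes in short steps, Python scripts to look and compute and a tool call to move; the robot and the scene stay as the last step left them, time stands still between calls to the robot, and variables do not carry over. Pictures are saved under pics/ and viewed, at most 14 in all, crops included, and the job is handed in when it is done.

Besides the shell and the picture viewer there is one more tool, called after ">>>" as name(argument=value, ...) on one line, values as JSON. arm_command: Moves the arm, as the interface text tells. Its arguments: {"type":"object","properties":{"plan":{"type":"array"},"force":{"type":"number"}},"required":["plan"]}

```bash
ls; mkdir -p pics
python3 - <<'E'
from cell import *
import cv2,numpy as np
for n in("top","side"):
    p,d=capture(n); np.savez(f"pics/{n}0.npz",p=p,d=d); cv2.imwrite(f"pics/{n}0.png",p[:,:,::-1]); c=calibration(n); print(n,{k:np.round(v,3).tolist() for k,v in c.items()})
print(state()); print(manip)
E
```

```text
pics
top {'K': [[480.936, 0.0, 324.814], [0.0, 480.936, 205.907], [0.0, 0.0, 1.0]], 'k1': -0.114, 'R': [[-0.024, -1.0, 0.002], [-0.997, 0.023, -0.069], [0.069, -0.004, -0.998]], 't': [55.237, 624.209, 1389.42]}
side {'K': [[386.402, 0.0, 320.647], [0.0, 386.402, 200.255], [0.0, 0.0, 1.0]], 'k1': 0.008, 'R': [[0.809, -0.587, -0.021], [-0.421, -0.554, -0.718], [0.409, 0.59, -0.696]], 't': [-480.418, 290.191, 754.131]}
{'time': 0.1, 'joints': array([ 1.10700084e+00,  3.42659630e-01,  1.52491316e+00, -1.99369721e-06,
        1.27544696e+00, -1.45957646e-01]), 'dq': array([ 0.00211246, -0.00175162, -0.00209093, -0.00095138, -0.00026507,
        0.00104515]), 'tau': array([ 3.33762211e-03, -4.32001483e+01, -2.44696981e+01,  7.21528823e-02,
        5.25229471e-02, -7.59131467e-05]), 'ee_pos': array([163.85858236, 498.37977324, 226.11397397]), 'tcp_rot': array([ 1.58250515e-01,  9.87398737e-01, -6.80927164e-04, -2.13279736e-04]), 'contact_force': array([ 0.94449551, -0.80758437,  0.2536505 ]), 'wrist_torque': array([0.04539512, 0.01503732, 0.00653865]), 'grip_force': 0.0, 'opening': 0.9972181655178542}
<Robot object at 0x7facb53c3a10>
```

View pics/top0.png

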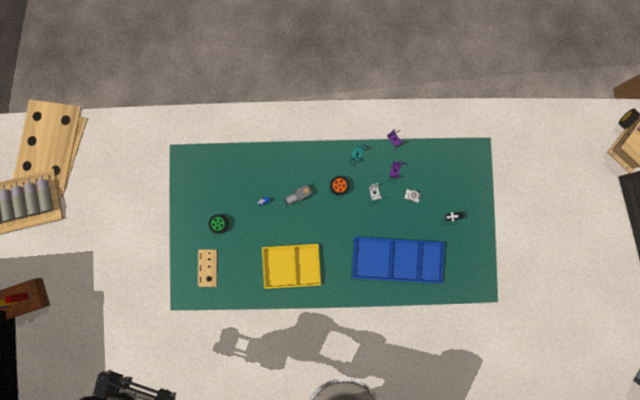

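View pics/side0.png

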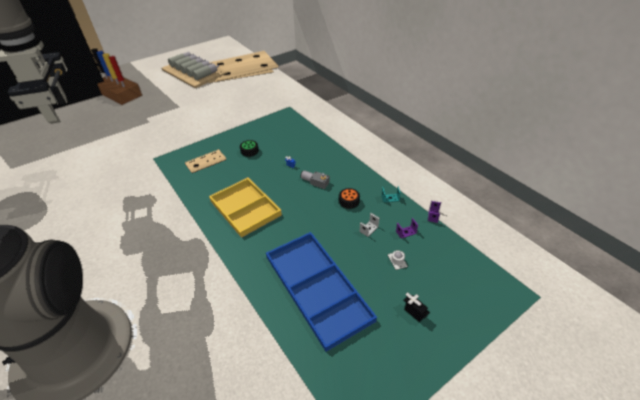

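The top view shows these objects:
- blue tray (400,259) and yellow tray (292,265)
- gearmotor (300,194)
- orange wheel (340,185)
- aluminium bracket (375,191)
- castor (412,195)
- black servo (454,216)

Things that could be mistaken for these:
- green wheel (218,223), for the orange wheel
- micro servo (264,201), for the black servo
- turquoise bracket (358,153) and purple brackets (395,138) and (397,169), for the aluminium one

I choose by colour and check the choice in a close crop.

```bash
cat > h.py <<'E'
import numpy as np,cv2
from cell import calibration
C={n:calibration(n) for n in("top","side")}
def ray(n,uv):
    c=C[n];K,k=np.array(c["K"]),c["k1"];R,t=np.array(c["R"]),np.array(c["t"])
    d=(np.atleast_2d(np.asarray(uv,float))-K[:2,2])/K[0,0]; s=d.copy()
    for _ in range(20): s=d/(1+k*(s**2).sum(1,keepdims=True))
    return -R.T@t, np.c_[s,np.ones(len(s))]@R
def plane(n,uv,z):
    o,v=ray(n,uv); return o+v*((z-o[2])/v[:,2])[:,None]
def proj(n,X):
    c=C[n];p=np.atleast_2d(X)@np.array(c["R"]).T+c["t"];s=p[:,:2]/p[:,2:]
    return s*(1+c["k1"]*(s**2).sum(1,keepdims=True))*c["K"][0][0]+np.array(c["K"])[:2,2]
E
python3 - <<'E'
from h import *
t=np.load("pics/top0.npz");s=np.load("pics/side0.npz")
P=t["p"][:,:,::-1];S=s["p"][:,:,::-1]
cv2.imwrite("pics/tc.png",cv2.resize(P[125:232,250:475],(788,375),interpolation=cv2.INTER_CUBIC))
cv2.imwrite("pics/sc.png",cv2.resize(S[150:330,275:445],(567,600),interpolation=cv2.INTER_CUBIC))
h=cv2.cvtColor(t["p"],cv2.COLOR_RGB2HSV); hs=cv2.cvtColor(s["p"],cv2.COLOR_RGB2HSV)
for nm,lo,hi,z in(("orange",(4,150,100),(16,255,255),26),("yellow",(20,140,90),(32,255,255),20),("blue",(105,150,70),(120,255,255),20)):
  for n,H in(("top",h),("side",hs)):
    m=cv2.inRange(H,lo,hi); cs=sorted(cv2.findContours(m,0,1)[0],key=cv2.contourArea)[-2:]
    for c in cs[::-1]:
        w=plane(n,c.reshape(-1,2),z)[:,:2]; r=cv2.minAreaRect(w.astype(np.float32)); print(nm,n,cv2.contourArea(c),c.reshape(-1,2).mean(0).round(),np.round(r[0],1),np.round(r[1],1),round(r[2],1))
E
```

```text
orange top 148.5 [339. 185.] [686.3  -3.2] [41.6 39.6] 43.5
orange top 1.0 [  7. 303.] [ 351. 1022.] [3.1 7.1] 0.7
orange side 131.0 [349. 194.] [685.1  -2.6] [42.5 40.7] 16.5
orange side 0.0 [109.  58.] [ 404.9 1276.5] [21.5  0. ] 75.5
yellow top 2271.5 [291. 266.] [453.1 143.3] [121.6 166. ] 2.3
yellow top 25.0 [626. 116.] [ 888.3 -917. ] [ 9.  43.3] 40.1
yellow side 2196.0 [245. 206.] [448.4 135.5] [122.1 177.8] 2.0
yellow side 62.0 [109.  66.] [ 387.5 1217.6] [263.9  17.7] 82.2
blue top 3598.0 [398. 260.] [ 463.  -169.7] [266.2 120.9] 84.9
blue top 15.5 [266. 200.] [647.1 212.4] [15.1 16.8] 10.5
blue side 6188.0 [320. 290.] [ 459.2 -173.1] [270.  123.3] 85.0
blue side 49.5 [103.  62.] [ 371.8 1264.1] [253.4  16.7] 82.7
```

View pics/tc.png

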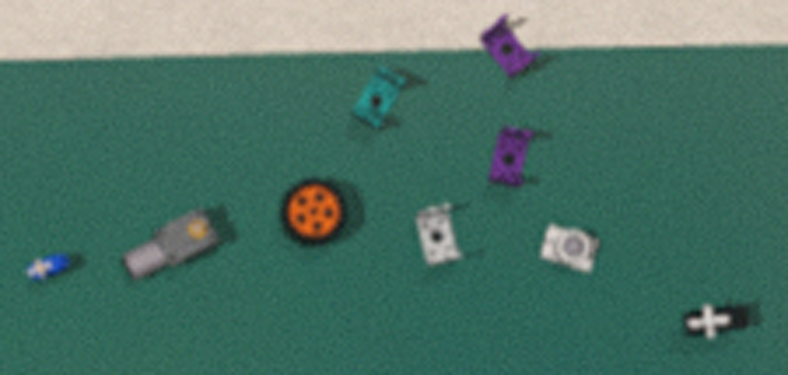

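View pics/sc.png

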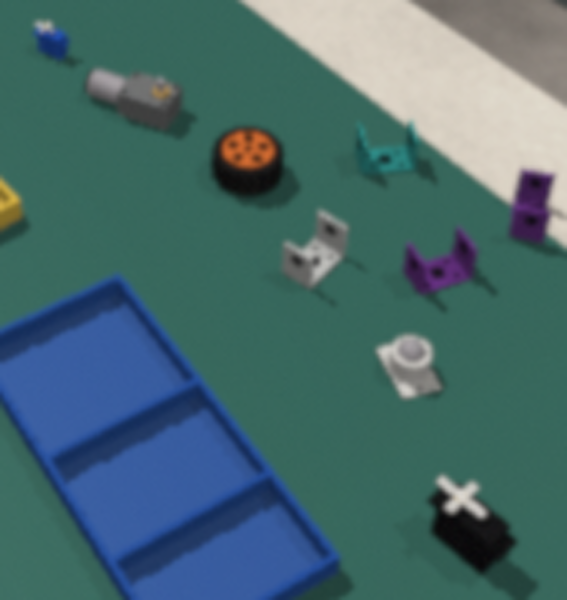

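The crops confirm the choice:
- **Gearmotor:** (300,194), with its block toward image right (world -y).
- **Orange hub:** (340,185).
- **Aluminium bracket:** (375,191), legs at its upper and lower ends.
- **Castor:** (412,195).
- **Black servo:** (454,216), horn toward image left (+y).

The largest blue and larger yellow compartments lie at image left. Next I measure the poses.

```bash
cat >> h.py <<'E'
def cloud(n,d):
    vv,uu=np.mgrid[:400,:640]; uv=np.c_[uu.ravel(),vv.ravel()]
    o,v=ray(n,uv); return (o+v*d.reshape(-1,1)).reshape(400,640,3)
def blobs(n,p,d,zmin=8,zmax=60,amin=10):
    X=cloud(n,d); m=((X[...,2]>zmin)&(X[...,2]<zmax)&(d>0)&(X[...,0]>380)&(X[...,0]<800)&(abs(X[...,1])<450)).astype(np.uint8)
    k,l,st,ce=cv2.connectedComponentsWithStats(m,connectivity=8)
    for i in range(1,k):
        if st[i,4]<amin: continue
        q=X[l==i]; z=np.percentile(q[:,2],[10,50,95]); r=cv2.minAreaRect(q[:,:2].astype(np.float32))
        print(n,ce[i].round(),"n",st[i,4],"mean",q[:,:2].mean(0).round(1),"z",z.round(1),"rect",np.round(r[0],1),np.round(r[1],1),round(r[2],1),"rgb",p[l==i].mean(0).round())
E
python3 - <<'E'
from h import *
for n in("top","side"):
    print(ray(n,[0,0])[0].round())
    s=np.load(f"pics/{n}0.npz");X=cloud(n,s["d"]); g=cv2.inRange(cv2.cvtColor(s["p"],cv2.COLOR_RGB2HSV),(70,80,40),(90,255,130))>0
    g&=(s["d"]>0); z=X[g][:,2]; print("mat z",np.percentile(z,[5,50,95]).round(1)); blobs(n,s["p"],s["d"])
# appearance based (top): not-green, low sat
t=np.load("pics/top0.npz")["p"];h=cv2.cvtColor(t,cv2.COLOR_RGB2HSV)
lab=cv2.cvtColor(t,cv2.COLOR_RGB2LAB).astype(int)
for nm,m,z in(("gray/white",(lab[...,1]>121)&(h[...,1]<90),20),("dark",(h[...,2]<45),20)):
    for c in cv2.findContours(m.astype(np.uint8),0,1)[0]:
        if cv2.contourArea(c)<15: continue
        q=c.reshape(-1,2)
        if not(250<q[:,0].mean()<475 and 140<q[:,1].mean()<230): continue
        w=plane("top",q,z)[:,:2];r=cv2.minAreaRect(w.astype(np.float32)); print(nm,q.mean(0).round(),np.round(r[0],1),np.round(r[1],1),round(r[2],1))
E
```

```text
[ 528.   46. 1429.]
mat z [-3.1  1.9  7. ]
top [362. 148.] n 17 mean [795.1 -72.3] z [ 9.5 27.1 34.7] rect [795.7 -72.2] [17.3  4.6] 56.2 rgb [40. 97. 93.]
top [355. 157.] n 32 mean [767.8 -50.9] z [ 8.9 19.8 36. ] rect [772.7 -52.4] [24.9 20. ] 54.6 rgb [ 39. 100.  95.]
top [397. 163.] n 25 mean [ 746.7 -176.5] z [ 8.9 28.4 35.6] rect [ 746.3 -178.2] [30.6  4.1] 79.4 rgb [69. 51. 89.]
top [339. 185.] n 293 mean [686.  -2.] z [23.3 27.4 32.4] rect [687.1  -2.5] [53.  56.6] 89.0 rgb [115.  66.  36.]
top [394. 176.] n 18 mean [ 709.9 -164.6] z [ 9.9 24.7 38.2] rect [ 709.2 -166.5] [28.   2.1] 71.3 rgb [75. 49. 96.]
top [373. 185.] n 18 mean [ 684.2 -101.2] z [ 8.3 27.8 35. ] rect [ 683.9 -101.9] [ 9.4 25. ] 0.2 rgb [115. 131. 124.]
top [298. 194.] n 269 mean [662.1 117.1] z [19.7 25.6 31.1] rect [659.7 119.9] [35.2 79.3] 27.5 rgb [116. 115. 110.]
top [413. 195.] n 83 mean [ 652.5 -219.4] z [13.1 23.9 32.6] rect [ 653.  -220.1] [32.3 26.5] 18.7 rgb [165. 161. 158.]
top [377. 197.] n 25 mean [ 648.3 -113.7] z [ 8.5 19.7 37.2] rect [ 647.8 -114.1] [17.7 27.2] 52.2 rgb [162. 163. 160.]
top
[... 2218 characters left out ...]
-176.1] [24.9  4.7] 76.5 rgb [58. 39. 76.]
side [364. 228.] n 72 mean [ 641.2 -114. ] z [10.  20.8 32.2] rect [ 641.  -113.8] [ 6.  26.7] 9.1 rgb [103. 105. 102.]
side [399. 229.] n 55 mean [ 705.9 -167.3] z [11.4 21.8 31.8] rect [ 706.4 -166.8] [27.2  4.1] 73.9 rgb [61. 37. 79.]
side [321. 291.] n 1627 mean [ 459.2 -185.1] z [10.2 17.9 21.1] rect [ 460.8 -169.2] [266.4 121.3] 85.1 rgb [ 32.  64. 121.]
side [397. 257.] n 128 mean [ 646.  -223.9] z [12.1 20.5 27.8] rect [ 650.  -221.7] [28. 26.] 1.1 rgb [153. 150. 148.]
side [415. 307.] n 402 mean [ 580.5 -339.7] z [16.4 34.2 43.2] rect [ 583.2 -338.3] [25.4 53.2] 2.1 rgb [56. 58. 57.]
gray/white [265. 210.] [668.4  58.6] [2119.9 1284.3] 88.6
```

Run:
```python
from h import *
for n in("top","side"):
    s=np.load(f"pics/{n}0.npz");X=cloud(n,s["d"]);h=cv2.cvtColor(s["p"],cv2.COLOR_RGB2HSV)
    # castor: white mask on flange plane; servo: points at z>25
    uc=proj(n,[651,-221,3])[0].astype(int); m=np.zeros((400,640),np.uint8);m[uc[1]-18:uc[1]+18,uc[0]-20:uc[0]+20]=1
    w=(m>0)&(h[...,1]<70)&(h[...,2]>110); v,u=np.nonzero(w); P=plane(n,np.c_[u,v],5)[:,:2]
    r=cv2.minAreaRect(P.astype(np.float32)); print(n,"castor",np.round(r[0],1),np.round(r[1],1),round(r[2],1))
    q=X[(abs(X[...,0]-584)<40)&(abs(X[...,1]+338)<40)&(X[...,2]>24)&(s["d"]>0)][:,:2]; 
    e=np.linalg.eigh(np.cov(q.T))[1][:,1]; print(n,"servo",q.mean(0).round(1),"yaw",np.degrees(np.arctan2(-e[0]*np.sign(e[1]),abs(e[1]))).round(1))
    t=plane(n,proj(n,[0,0,0]),0)
```

```text
top castor [ 653.3 -221.1] [48.1 33.3] 70.3
top servo [ 586.9 -335.5] yaw 5.7
side castor [ 652.8 -222.1] [51.9 40.2] 71.6
side servo [ 581.9 -339.3] yaw 8.5
```

Careful with the scale: shifts go in shares of 80 cm and turns go in shares of 120 degrees. That gives: 496 mm is 0.62, -385 mm is -0.4813, -44 degrees is -0.3667.

>>> arm_command(plan=[1,0.62,-0.4813,-0.145,0,0,-0.3667,1,0.62,-0.4813,-0.145,0,0,-0.3667,1,0.62,-0.4813,-0.145,0,0,-0.3667,1,0.62,-0.4813,-0.145,0,0,-0.3667,1,0.62,-0.4813,-0.145,0,0,-0.3667,1,0.62,-0.4813,-0.145,0,0,-0.3667,1,0.62,-0.4813,-0.145,0,0,-0.3667,1,0.62,-0.4813,-0.145,0,0,-0.3667,1,0.62,-0.4813,-0.145,0,0,-0.3667,1,0.62,-0.4813,-0.145,0,0,-0.3667,1,0.62,-0.4813,-0.145,0,0,-0.3667,1,0.62,-0.4813,-0.145,0,0,-0.3667,1,0.62,-0.4813,-0.145,0,0,-0.3667,1,0.62,-0.4813,-0.145,0,0,-0.3667,1,0.62,-0.4813,-0.145,0,0,-0.3667,1,0.62,-0.4813,-0.145,0,0,-0.3667,1,0.62,-0.4813,-0.145,0,0,-0.3667,1,0.62,-0.4813,-0.145,0,0,-0.3667,1,0.62,-0.4813,-0.145,0,0,-0.3667,1,0.62,-0.4813,-0.145,0,0,-0.3667], force=20)

```text
time: 1.77
ee_pos: [659.1, 115.1, 111.2]
tcp_rot: [0.516, 0.857, 0.0, -0.0]
contact_force: [-0.4, 0.5, -0.0]
opening: 1.001
grip_force: 0.0
```

Scaled: -106 mm is -0.1325, -104 mm is -0.13.

>>> arm_command(plan=[0.5,0,0,-0.05,0,0,0,0.5,0,0,-0.0938,0,0,0,0.5,0,0,-0.1188,0,0,0,0.5,0,0,-0.13,0,0,0,0.5,0,0,-0.1325,0,0,0,0.5,0,0,-0.1325,0,0,0,-1,0,0,-0.1325,0,0,0,-1,0,0,-0.1325,0,0,0,-1,0,0,-0.1325,0,0,0,-1,0,0,-0.1325,0,0,0,-1,0,0,-0.1325,0,0,0,-1,0,0,-0.1325,0,0,0,-1,0,0,-0.1325,0,0,0,-1,0,0,-0.1325,0,0,0])

```text
time: 2.93
ee_pos: [660.4, 113.8, 5.2]
tcp_rot: [0.517, 0.856, 0.0, 0.0]
contact_force: [1.3, 0.6, 2.6]
opening: 0.348
grip_force: 20.0
```

Scaled: -215 mm is -0.2688, -193 mm is -0.2413, -33 degrees is -0.275.

>>> arm_command(plan=[-1,0,0,0.0188,0,0,0,-1,0,0,0.0563,0,0,0,-1,0,0,0.075,0,0,0,-1,-0.0313,-0.035,0.075,0,0,-0.0417,-1,-0.0688,-0.075,0.075,0,0,-0.0917,-1,-0.1,-0.1113,0.075,0,0,-0.1417,-1,-0.1313,-0.1475,0.075,0,0,-0.1917,-1,-0.1625,-0.1838,0.075,0,0,-0.2417,-1,-0.1938,-0.2188,0.075,0,0,-0.275,-1,-0.2188,-0.2475,0.075,0,0,-0.275,-1,-0.235,-0.2625,0.075,0,0,-0.275,-1,-0.2413,-0.2688,0.075,0,0,-0.275,-1,-0.2413,-0.2688,0.075,0,0,-0.275,-1,-0.2413,-0.2688,0.075,0,0,-0.275])

```text
time: 4.1
ee_pos: [467.6, -101.2, 64.8]
tcp_rot: [0.739, 0.674, 0.0, 0.0]
contact_force: [0.2, 0.3, -1.6]
opening: 0.347
grip_force: 20.0
```

Run:
```python
from cell import *; import cv2
p,d=capture("side"); cv2.imwrite("pics/s1.png",cv2.resize(p[140:380,180:480,::-1],(720,576),interpolation=cv2.INTER_CUBIC))
```

```text
(no output)
```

View pics/s1.png

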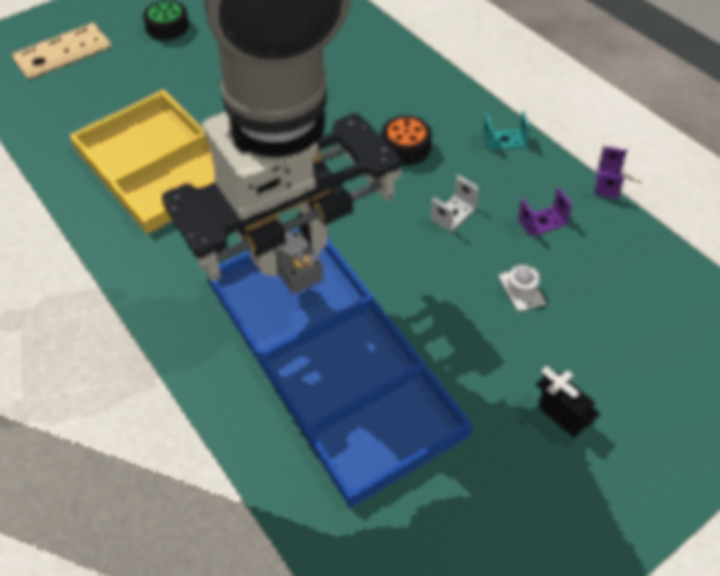

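The motor is level in the grip above the largest compartment (crop 300,270). Lowering it now.

Scaled: -55.5 mm is -0.0694, -55 mm is -0.0688.

>>> arm_command(plan=[-1,0,0,-0.025,0,0,0,-1,0,0,-0.0475,0,0,0,-1,0,0,-0.06,0,0,0,-1,0,0,-0.065,0,0,0,-1,0,0,-0.0675,0,0,0,-1,0,0,-0.0688,0,0,0,-1,0,0,-0.0694,0,0,0,-1,0,0,-0.0694,0,0,0,-1,0,0,-0.0694,0,0,0])

```text
time: 4.9
ee_pos: [467.5, -101.4, 9.8]
tcp_rot: [0.739, 0.674, 0.0, 0.001]
contact_force: [-0.1, -0.3, -2.0]
opening: 0.349
grip_force: 20.0
```

Scaled: -0.9 mm is -0.0011, -0.5 mm is -0.0006.

>>> arm_command(plan=[-1,0,0,-0.0006,0,0,0,-1,0,0,-0.0011,0,0,0,-1,0,0,-0.0011,0,0,0])

```text
time: 5.15
ee_pos: [467.3, -101.4, 9.1]
tcp_rot: [0.739, 0.674, 0.0, 0.001]
contact_force: [-0.5, 0.6, 4.3]
opening: 0.349
grip_force: 20.0
```

Scaled: 217 mm is 0.2713, 205 mm is 0.2563.

>>> arm_command(plan=[0.55,0,0,0,0,0,0,0.55,0,0,0,0,0,0,0.55,0,0,0,0,0,0,0.55,0,0,0,0,0,0,0.55,0,0,0.0188,0,0,0,0.55,0,0,0.0563,0,0,0,1,0,0,0.1,0,0,0,1,0.0438,0.0188,0.1125,0,0,0,1,0.0875,0.0375,0.1125,0,0,0,1,0.1313,0.0575,0.1125,0,0,0,1,0.175,0.0775,0.1125,0,0,0,1,0.2188,0.0975,0.1125,0,0,0,1,0.2563,0.115,0.1125,0,0,0,1,0.2713,0.1225,0.1125,0,0,0,1,0.2713,0.1225,0.1125,0,0,0,1,0.2713,0.1225,0.1125,0,0,0])

```text
time: 6.48
ee_pos: [683.6, -3.0, 97.3]
tcp_rot: [0.738, 0.675, -0.001, -0.001]
contact_force: [-0.2, -0.8, -0.2]
opening: 1.0
grip_force: 0.0
```

Run:
```python
from cell import *; from h import *
p,d=capture("side"); cv2.imwrite("pics/s2.png",cv2.resize(p[120:360,200:500,::-1],(720,576),interpolation=cv2.INTER_CUBIC)); blobs("side",p,d,26,60,5)
```

```text
side [248. 145.] n 87 mean [577.  353.7] z [26.2 26.9 28.3] rect [577.6 353.3] [40.1 53.3] 25.8 rgb [43. 95. 56.]
side [383. 190.] n 13 mean [762.2 -48.1] z [27.1 30.2 31.9] rect [762.8 -47.1] [23.6  3.4] 55.3 rgb [ 44. 111. 105.]
side [348. 194.] n 93 mean [682.9  -1.5] z [26.2 26.8 28.3] rect [685.   0.] [41.6 50. ] 52.2 rgb [142.  77.  40.]
side [399. 191.] n 8 mean [793.  -76.2] z [27.8 31.2 32.9] rect [792.9 -76. ] [16.4  2.3] 66.4 rgb [ 52. 107. 101.]
side [374. 216.] n 22 mean [ 681.5 -105. ] z [26.9 29.6 32.4] rect [ 681.9 -103.9] [ 4.  24.1] 6.1 rgb [110. 114. 111.]
side [414. 222.] n 22 mean [ 745.8 -177.8] z [26.3 29.7 31.9] rect [ 746.3 -177. ] [25.2  4.7] 73.7 rgb [51. 34. 67.]
side [364. 226.] n 20 mean [ 641.5 -114.1] z [27.1 30.6 32.2] rect [ 641.7 -113.1] [ 3.8 24.4] 13.8 rgb [108. 111. 108.]
side [400. 227.] n 19 mean [ 706.  -167.3] z [27.  30.1 33. ] rect [ 706.1 -166.1] [23.9  3.5] 73.7 rgb [55. 34. 71.]
side [302. 260.] n 298 mean [ 465.2 -107.5] z [26.7 28.3 31.6] rect [466.7 -98.8] [78.1 31.7] 84.0 rgb [128. 125. 123.]
side [398. 254.] n 18 mean [ 648.7 -222.2] z [26.2 27.2 29.7] rect [ 649.1 -221.9] [13.5  8.9] 83.6 rgb [164. 159. 162.]
side [416. 305.] n 310 mean [ 582.1 -339.5] z [28.4 36.1 43.4] rect [ 583.7 -338.2] [26.3 53.4] 6.7 rgb [51. 52. 51.]
```

View pics/s2.png

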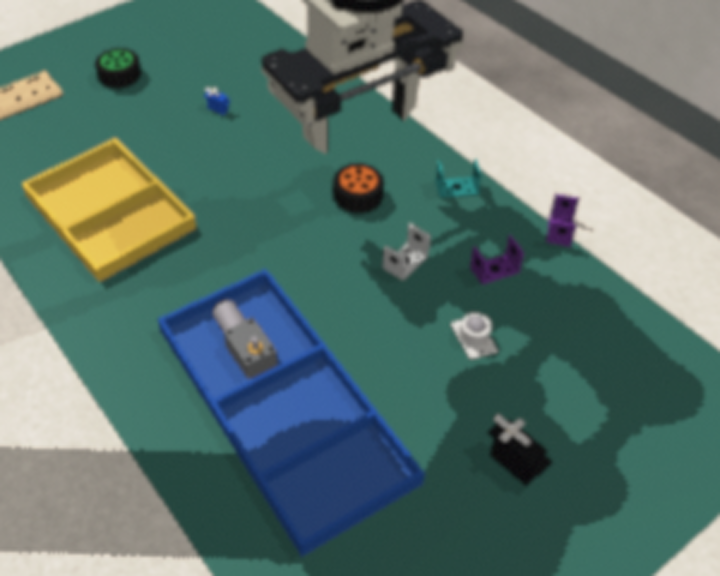

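The motor lies flat in the largest compartment (crop 245,335), and the gripper is over the orange wheel (crop 358,187).

Scaled: -93 mm is -0.1163, -92 mm is -0.115.

>>> arm_command(plan=[1,0,0,-0.0438,0,0,0,1,0,0,-0.085,0,0,0,1,0,0,-0.1063,0,0,0,1,0,0,-0.115,0,0,0,1,0,0,-0.1163,0,0,0,1,0,0,-0.1163,0,0,0,-1,0,0,-0.1163,0,0,0,-1,0,0,-0.1163,0,0,0,-1,0,0,-0.1163,0,0,0,-1,0,0,-0.1163,0,0,0,-1,0,0,-0.1163,0,0,0,-1,0,0,-0.1163,0,0,0])

```text
time: 7.53
ee_pos: [684.2, -3.2, 5.6]
tcp_rot: [0.738, 0.674, 0.0, 0.0]
contact_force: [1.0, -0.1, 0.2]
opening: 0.615
grip_force: 0.1
```

>>> arm_command(plan=[-1,0,0,0,0,0,0,-1,0,0,0,0,0,0,-1,0,0,0,0,0,0,-1,0,0,0,0,0,0])

```text
time: 7.87
ee_pos: [684.2, -3.2, 5.6]
tcp_rot: [0.738, 0.674, 0.0, 0.0]
contact_force: [-1.0, -0.3, 2.7]
opening: 0.605
grip_force: 20.0
```

Scaled: -224.5 mm is -0.2806, -217 mm is -0.2713.

>>> arm_command(plan=[-1,0,0,0.0188,0,0,0,-1,0,0,0.0563,0,0,0,-1,0,0,0.0775,0,0,0,-1,-0.0313,-0.0263,0.0775,0,0,0,-1,-0.0688,-0.0575,0.0775,0,0,0,-1,-0.1063,-0.0888,0.0775,0,0,0,-1,-0.1438,-0.12,0.0775,0,0,0,-1,-0.1813,-0.1513,0.0775,0,0,0,-1,-0.2188,-0.1825,0.0775,0,0,0,-1,-0.25,-0.2088,0.0775,0,0,0,-1,-0.2713,-0.2263,0.0775,0,0,0,-1,-0.2806,-0.2344,0.0775,0,0,0,-1,-0.2806,-0.2344,0.0775,0,0,0,-1,-0.2806,-0.2344,0.05,0,0,0,-1,-0.2806,-0.2344,0.025,0,0,0,-1,-0.2806,-0.2344,0.0125,0,0,0,-1,-0.2806,-0.2344,0.0075,0,0,0,-1,-0.2806,-0.2344,0.0063,0,0,0,-1,-0.2806,-0.2344,0.0063,0,0,0])

```text
time: 9.45
ee_pos: [460.2, -190.5, 10.5]
tcp_rot: [0.738, 0.675, 0.0, 0.0]
contact_force: [0.1, 0.1, -0.8]
opening: 0.606
grip_force: 20.0
```

>>> arm_command(plan=[-1,0,0,-0.0006,0,0,0,-1,0,0,-0.0013,0,0,0,-1,0,0,-0.0015,0,0,0,-1,0,0,-0.0015,0,0,0])

```text
time: 9.78
ee_pos: [459.8, -190.9, 9.5]
tcp_rot: [0.739, 0.674, 0.0, 0.0]
contact_force: [1.1, 0.5, 0.8]
opening: 0.606
grip_force: 20.0
```

Scaled: 191.5 mm is 0.2394, -30.5 mm is -0.0381, -14 degrees is -0.1167.

>>> arm_command(plan=[-1,0,0,-0.0004,0,0,0,-1,0,0,-0.0004,0,0,0,0.68,0,0,-0.0004,0,0,0,0.68,0,0,-0.0004,0,0,0,0.68,0,0,-0.0004,0,0,0,0.68,0,0,-0.0004,0,0,0,0.68,0,0,0.0188,0,0,0,0.68,0,0,0.0563,0,0,0,0.7,0,0,0.1,0,0,0,0.7,0.0438,-0.0075,0.1063,0,0,-0.0333,0.7,0.0875,-0.0138,0.1063,0,0,-0.0667,0.7,0.1313,-0.0213,0.1063,0,0,-0.1,0.7,0.175,-0.0275,0.1063,0,0,-0.1167,0.7,0.2125,-0.0338,0.1063,0,0,-0.1167,0.7,0.2313,-0.0375,0.1063,0,0,-0.1167,0.7,0.2394,-0.0381,0.1063,0,0,-0.1167,0.7,0.2394,-0.0381,0.1063,0,0,-0.1167,0.7,0.2394,-0.0381,0.1063,0,0,-0.1167])

```text
time: 11.28
ee_pos: [650.1, -221.0, 93.5]
tcp_rot: [0.815, 0.579, -0.0, -0.001]
contact_force: [-0.0, -0.2, -0.3]
opening: 0.852
grip_force: 0.0
```

Run:
```python
from cell import *; from h import *
p,d=capture("side"); cv2.imwrite("pics/s3.png",cv2.resize(p[140:380,200:500,::-1],(720,576),interpolation=cv2.INTER_CUBIC)); blobs("side",p,d,24,60,5)
```

```text
side [248. 145.] n 144 mean [577.2 353.7] z [24.6 26.1 28.2] rect [577.4 355. ] [53.4 55.1] 11.6 rgb [45. 92. 57.]
side [287. 158.] n 10 mean [639.7 228.4] z [24.3 24.9 27.4] rect [640.1 228.6] [13.4 11.7] 72.0 rgb [148. 162. 176.]
side [414. 223.] n 18 mean [ 745.5 -177.5] z [25.  28.8 31.8] rect [ 745.5 -177.3] [19.6  3.4] 72.1 rgb [71. 43. 91.]
side [364. 226.] n 28 mean [ 641.3 -113.9] z [25.1 29.  32.8] rect [ 641.5 -113.6] [ 3.4 25.9] 11.7 rgb [133. 135. 132.]
side [400. 228.] n 24 mean [ 705.8 -167.7] z [24.8 29.6 32.7] rect [ 706.5 -168.1] [23.9  4.1] 74.3 rgb [76. 45. 98.]
side [302. 260.] n 334 mean [ 465.2 -105.9] z [25.6 28.2 31.2] rect [467.  -96.5] [81.5 32.5] 84.9 rgb [127. 124. 123.]
side [398. 254.] n 31 mean [ 649.  -222.5] z [24.4 25.8 28.8] rect [ 648.6 -223. ] [13.2 15.5] 75.1 rgb [159. 154. 156.]
side [322. 288.] n 504 mean [ 457.8 -193. ] z [27.7 29.7 31.9] rect [ 458.8 -191.1] [54.8 56.1] 78.1 rgb [115.  66.  42.]
side [416. 305.] n 314 mean [ 581.9 -339.5] z [28.1 36.  43.1] rect [ 583.8 -338. ] [27.2 53.3] 5.7 rgb [55. 56. 55.]
```

View pics/s3.png

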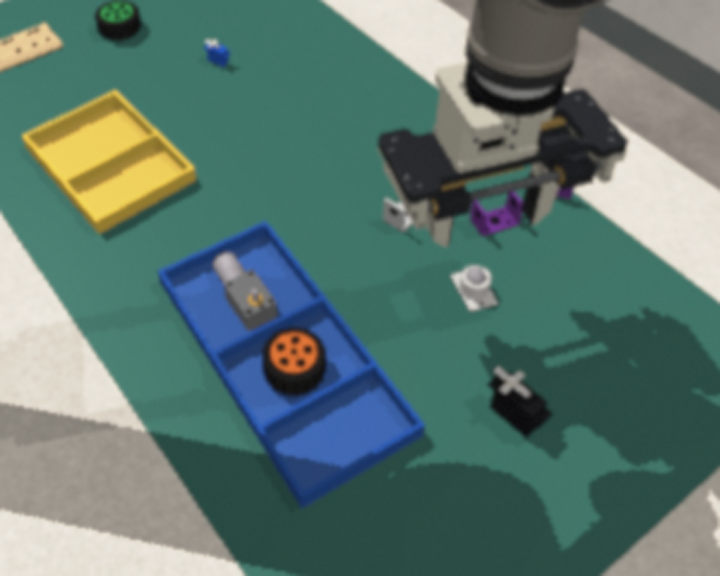

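The wheel sits centred in the middle compartment (crop 294,357), and the gripper is over the castor (crop 475,285). From here on I release to smaller openings, because the jaw value maps to opening as (jaw+1)/2.

Scaled: -89 mm is -0.1113, -87 mm is -0.1088.

>>> arm_command(plan=[0.4,0,0,-0.0438,0,0,0,0.4,0,0,-0.0813,0,0,0,0.4,0,0,-0.1013,0,0,0,0.4,0,0,-0.1088,0,0,0,0.4,0,0,-0.1113,0,0,0,0.4,0,0,-0.1113,0,0,0,-1,0,0,-0.1113,0,0,0,-1,0,0,-0.1113,0,0,0,-1,0,0,-0.1113,0,0,0,-1,0,0,-0.1113,0,0,0,-1,0,0,-0.1113,0,0,0,-1,0,0,-0.1113,0,0,0,-1,0,0,-0.1113,0,0,0,-1,0,0,-0.1113,0,0,0,-1,0,0,-0.1113,0,0,0,-1,0,0,-0.1113,0,0,0])

```text
time: 12.67
ee_pos: [651.1, -221.3, 5.4]
tcp_rot: [0.815, 0.579, 0.0, 0.0]
contact_force: [-1.4, 1.0, 1.8]
opening: 0.3
grip_force: 20.0
```

Scaled: -198 mm is -0.2475, -190 mm is -0.2375, 14 degrees is 0.1167.

>>> arm_command(plan=[-1,0,0,0.0188,0,0,0,-1,0,0,0.0563,0,0,0,-1,0,0,0.075,0,0,0,-1,-0.0313,-0.0075,0.075,0,0,0.025,-1,-0.075,-0.0175,0.075,0,0,0.0583,-1,-0.1188,-0.0275,0.075,0,0,0.0917,-1,-0.1625,-0.0375,0.075,0,0,0.1167,-1,-0.2063,-0.0475,0.075,0,0,0.1167,-1,-0.2375,-0.0538,0.075,0,0,0.1167,-1,-0.2475,-0.0563,0.075,0,0,0.1167,-1,-0.2475,-0.0563,0.075,0,0,0.1167,-1,-0.2475,-0.0563,0.05,0,0,0.1167,-1,-0.2475,-0.0563,0.025,0,0,0.1167,-1,-0.2475,-0.0563,0.0125,0,0,0.1167,-1,-0.2475,-0.0563,0.0075,0,0,0.1167,-1,-0.2475,-0.0563,0.0058,0,0,0.1167,-1,-0.2475,-0.0563,0.0054,0,0,0.1167,-1,-0.2475,-0.0563,0.0054,0,0,0.1167])

```text
time: 14.17
ee_pos: [454.0, -266.4, 9.8]
tcp_rot: [0.738, 0.674, 0.0, 0.001]
contact_force: [-0.1, -0.9, -0.6]
opening: 0.301
grip_force: 20.0
```

Scaled: -0.7 mm is -0.0009, -0.3 mm is -0.0004.

>>> arm_command(plan=[-1,0,0,-0.0004,0,0,0,-1,0,0,-0.0009,0,0,0,-1,0,0,-0.0009,0,0,0])

```text
time: 14.42
ee_pos: [453.7, -266.5, 9.3]
tcp_rot: [0.739, 0.674, 0.0, 0.001]
contact_force: [2.5, 1.0, 2.9]
opening: 0.299
grip_force: 20.0
```

Scaled: 130.5 mm is 0.1631, 126 mm is 0.1575, 11 degrees is 0.0917.

>>> arm_command(plan=[0,0,0,0,0,0,0,0,0,0,0,0,0,0,0,0,0,0,0,0,0,0,0,0,0,0,0,0,0,0,0,0.0188,0,0,0,0,0,0,0.0563,0,0,0,0.1,0,0,0.1,0,0,0,0.1,0.0313,-0.0175,0.1063,0,0,0.025,0.1,0.0688,-0.0375,0.1063,0,0,0.0583,0.1,0.1063,-0.0588,0.1063,0,0,0.0917,0.1,0.14,-0.0775,0.1063,0,0,0.0917,0.1,0.1575,-0.0863,0.1063,0,0,0.0917,0.1,0.1631,-0.0894,0.1063,0,0,0.0917,0.1,0.1631,-0.0894,0.1063,0,0,0.0917,0.1,0.1631,-0.0894,0.1063,0,0,0.0917])

```text
time: 15.67
ee_pos: [582.6, -337.2, 93.1]
tcp_rot: [0.67, 0.742, -0.0, -0.001]
contact_force: [0.4, 0.3, 0.8]
opening: 0.552
grip_force: 0.0
```

Run:
```python
from cell import *; from h import *
p,d=capture("side"); cv2.imwrite("pics/s4.png",cv2.resize(p[140:380,200:500,::-1],(720,576),interpolation=cv2.INTER_CUBIC)); blobs("side",p,d,24,60,5)
```

```text
side [248. 145.] n 152 mean [577.8 354.1] z [24.4 25.9 28.5] rect [577.9 355.2] [53.4 54.4] 70.1 rgb [47. 96. 60.]
side [288. 158.] n 8 mean [638.9 224.2] z [26.6 27.4 28.5] rect [640.4 223.2] [10.5 12.2] 42.3 rgb [157. 169. 188.]
side [383. 191.] n 15 mean [761.8 -48.6] z [26.1 30.1 32. ] rect [762.  -48.1] [26.5  2.6] 56.0 rgb [ 50. 127. 120.]
side [399. 191.] n 14 mean [794.6 -73.5] z [24.9 28.9 31.1] rect [795.4 -71.8] [20.6  4.2] 62.1 rgb [ 64. 128. 121.]
side [374. 217.] n 28 mean [ 681.4 -104.4] z [25.1 29.1 31.4] rect [ 681.3 -104.7] [ 4.7 25.4] 12.5 rgb [133. 138. 134.]
side [412. 220.] n 8 mean [ 748.2 -168.1] z [25.4 29.5 31.5] rect [ 748.2 -168. ] [6.3 2.8] 63.7 rgb [ 87.  75. 109.]
side [364. 226.] n 28 mean [ 641.  -113.1] z [25.3 29.9 32.8] rect [ 641.4 -113.7] [ 4.9 25.5] 13.1 rgb [137. 139. 136.]
side [399. 227.] n 21 mean [ 706.2 -166.2] z [26.1 29.4 32.1] rect [ 707.1 -165.5] [22.8  4.5] 78.1 rgb [ 86.  60. 108.]
side [302. 260.] n 335 mean [ 465.1 -105.7] z [25.8 28.1 31.3] rect [467.1 -96.6] [81.2 32.3] 83.7 rgb [142. 139. 137.]
side [322. 288.] n 504 mean [ 457.7 -193. ] z [27.5 29.8 32. ] rect [ 459.4 -191.4] [55.6 55. ] 45.9 rgb [128.  75.  47.]
side [421. 309.] n 172 mean [ 583.9 -350.7] z [28.  35.5 41.6] rect [ 585.  -348.6] [20.7 33. ] 3.0 rgb [49. 50. 50.]
side [342. 316.] n 104 mean [ 452.3 -268.2] z [24.5 27.3 32.4] rect [ 453.  -266.8] [24.6 23.8] 51.1 rgb [179. 175. 176.]
```

View pics/s4.png

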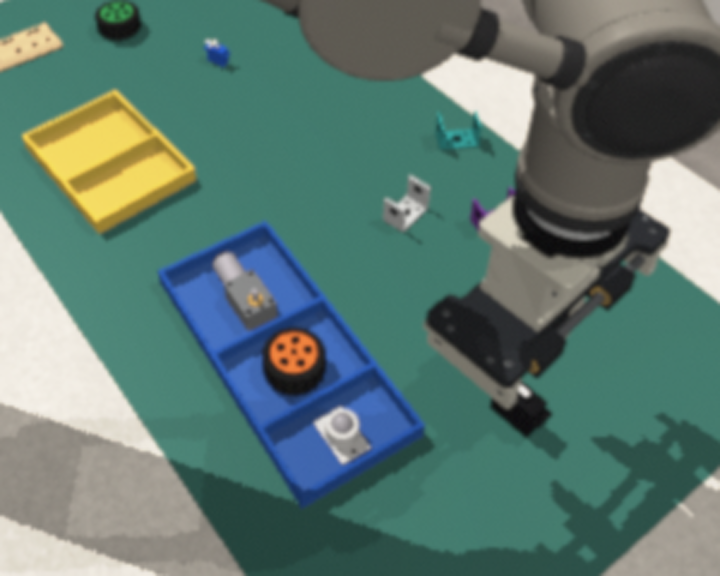

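The castor is flat in the smallest compartment (crop 342,432), and the gripper is above the black servo.

Scaled: -87 mm is -0.1088, -85 mm is -0.1063.

>>> arm_command(plan=[0.1,0,0,-0.0375,0,0,0,0.1,0,0,-0.0688,0,0,0,0.1,0,0,-0.0938,0,0,0,0.1,0,0,-0.1063,0,0,0,0.1,0,0,-0.1088,0,0,0,0.1,0,0,-0.1088,0,0,0,-1,0,0,-0.1088,0,0,0,-1,0,0,-0.1088,0,0,0,-1,0,0,-0.1088,0,0,0,-1,0,0,-0.1088,0,0,0,-1,0,0,-0.1088,0,0,0,-1,0,0,-0.1088,0,0,0,-1,0,0,-0.1088,0,0,0,-1,0,0,-0.1088,0,0,0,-1,0,0,-0.1088,0,0,0])

```text
time: 16.97
ee_pos: [583.8, -337.9, 7.3]
tcp_rot: [0.67, 0.742, 0.0, 0.0]
contact_force: [0.5, 0.9, 5.5]
opening: 0.212
grip_force: 20.0
```

Scaled: 516.5 mm is 0.6456, -132.7 mm is -0.1659, -4 degrees is -0.0333.

>>> arm_command(plan=[-1,0,0,0.0188,0,0,0,-1,0,0,0.0563,0,0,0,-1,0,0,0.0938,0,0,0,-1,-0.0075,0.0313,0.1,0,0,-0.0083,-1,-0.0175,0.0688,0.1,0,0,-0.025,-1,-0.0288,0.1125,0.1,0,0,-0.0333,-1,-0.04,0.1563,0.1,0,0,-0.0333,-1,-0.0513,0.2,0.1,0,0,-0.0333,-1,-0.0625,0.2438,0.1,0,0,-0.0333,-1,-0.0738,0.2875,0.1,0,0,-0.0333,-1,-0.085,0.3313,0.1,0,0,-0.0333,-1,-0.0963,0.375,0.1,0,0,-0.0333,-1,-0.1075,0.4188,0.1,0,0,-0.0333,-1,-0.1188,0.4625,0.1,0,0,-0.0333,-1,-0.13,0.5063,0.1,0,0,-0.0333,-1,-0.1413,0.55,0.1,0,0,-0.0333,-1,-0.1525,0.5938,0.1,0,0,-0.0333,-1,-0.1625,0.6313,0.1,0,0,-0.0333,-1,-0.1659,0.6456,0.1,0,0,-0.0333,-1,-0.1659,0.6456,0.1,0,0,-0.0333])

```text
time: 18.63
ee_pos: [449.8, 180.8, 86.5]
tcp_rot: [0.695, 0.719, -0.0, -0.0]
contact_force: [-0.5, 0.1, -1.2]
opening: 0.216
grip_force: 20.0
```

Scaled: -75.5 mm is -0.0944, -74.5 mm is -0.0931.

>>> arm_command(plan=[-1,0,0,-0.025,0,0,0,-1,0,0,-0.0563,0,0,0,-1,0,0,-0.0775,0,0,0,-1,0,0,-0.0888,0,0,0,-1,0,0,-0.0931,0,0,0,-1,0,0,-0.0944,0,0,0,-1,0,0,-0.0944,0,0,0,-1,0,0,-0.0944,0,0,0])

```text
time: 19.3
ee_pos: [451.6, 178.4, 11.8]
tcp_rot: [0.696, 0.718, 0.001, 0.0]
contact_force: [-0.2, 0.7, -0.9]
opening: 0.215
grip_force: 20.0
```

Scaled: -0.8 mm is -0.001, -0.3 mm is -0.0004.

>>> arm_command(plan=[-1,0,0,-0.0004,0,0,0,-1,0,0,-0.001,0,0,0,-1,0,0,-0.001,0,0,0])

```text
time: 19.55
ee_pos: [451.4, 178.7, 11.2]
tcp_rot: [0.696, 0.718, 0.001, 0.001]
contact_force: [0.3, -1.1, 3.4]
opening: 0.216
grip_force: 20.0
```

Scaled: -287 mm is -0.3588, 212 mm is 0.265, 12 degrees is 0.1.

>>> arm_command(plan=[-0.2,0,0,0,0,0,0,-0.2,0,0,0,0,0,0,-0.2,0,0,0,0,0,0,-0.2,0,0,0,0,0,0,-0.2,0,0,0.0188,0,0,0,-0.2,0,0,0.0563,0,0,0,0,0,0,0.1,0,0,0,0.5,0.015,-0.0213,0.1063,0,0,0.025,0.5,0.04,-0.0538,0.1063,0,0,0.05,0.5,0.0663,-0.09,0.1063,0,0,0.075,0.5,0.0925,-0.125,0.1063,0,0,0.1,0.5,0.1188,-0.1613,0.1063,0,0,0.1,0.5,0.145,-0.1963,0.1063,0,0,0.1,0.5,0.1713,-0.2325,0.1063,0,0,0.1,0.5,0.1975,-0.2675,0.1063,0,0,0.1,0.5,0.2238,-0.3038,0.1063,0,0,0.1,0.5,0.25,-0.3388,0.1063,0,0,0.1,0.5,0.2625,-0.355,0.1063,0,0,0.1,0.5,0.265,-0.3588,0.1063,0,0,0.1,0.5,0.265,-0.3588,0.1063,0,0,0.1])

```text
time: 21.22
ee_pos: [662.7, -109.0, 94.6]
tcp_rot: [0.618, 0.786, -0.0, -0.001]
contact_force: [0.3, 0.0, -0.5]
opening: 0.748
grip_force: 0.0
```

Run:
```python
from cell import *; from h import *
p,d=capture("side"); cv2.imwrite("pics/s5.png",cv2.resize(p[120:360,180:480,::-1],(720,576),interpolation=cv2.INTER_CUBIC)); blobs("side",p,d,24,60,5)
print(state()["ee_pos"])
```

```text
side [248. 145.] n 136 mean [578.5 354.3] z [24.6 25.9 27.8] rect [577.3 354.7] [55.2 52.6] 80.5 rgb [43. 90. 55.]
side [288. 158.] n 13 mean [639.  225.2] z [24.3 25.7 28. ] rect [639.8 225.5] [18.9 13.6] 71.0 rgb [127. 142. 168.]
side [237. 192.] n 149 mean [448.7 172.1] z [30.9 39.8 47.2] rect [451.3 176.6] [25.6 54.3] 2.3 rgb [78. 74. 66.]
side [399. 191.] n 15 mean [794.7 -72.9] z [24.7 29.4 32.3] rect [795.6 -72.1] [21.3  3.1] 61.1 rgb [ 59. 118. 111.]
side [430. 213.] n 6 mean [ 799.  -177.2] z [24.6 28.4 31.3] rect [ 798.7 -177.3] [1.1 3.5] 33.4 rgb [ 84.  50. 108.]
side [374. 217.] n 27 mean [ 681.2 -104.3] z [25.7 28.7 32.1] rect [ 681.1 -104. ] [ 5.  24.2] 13.1 rgb [123. 127. 124.]
side [414. 222.] n 25 mean [ 745.8 -177. ] z [26.7 28.7 32.5] rect [ 745.9 -176.7] [25.3  3.4] 73.0 rgb [56. 45. 75.]
side [364. 226.] n 26 mean [ 641.4 -113.6] z [25.7 28.7 33.4] rect [ 641.7 -112.8] [ 4.2 25.3] 13.6 rgb [126. 128. 125.]
side [399. 227.] n 23 mean [ 706.3 -166.8] z [25.2 29.2 32.6] rect [ 706.7 -167.6] [23.5  3.7] 76.2 rgb [65. 44. 85.]
side [302. 260.] n 333 mean [ 465.5 -105.3] z [25.6 28.2 31.4] rect [466.4 -96.8] [82.1 32.2] 85.0 rgb [126. 123. 121.]
side [322. 288.] n 504 mean [ 457.8 -192.8] z [27.8 29.8 32.3] rect [ 458.3 -190.6] [55.5 56.3] 21.1 rgb [120.  69.  43.]
side [342. 316.] n 109 mean [ 452.  -268.5] z [24.5 27.2 32.1] rect [ 453.7 -267.2] [26.8 23.3] 43.7 rgb [124. 121. 122.]
[ 662.11837947 -107.80329632   94.72687749]
```

View pics/s5.png

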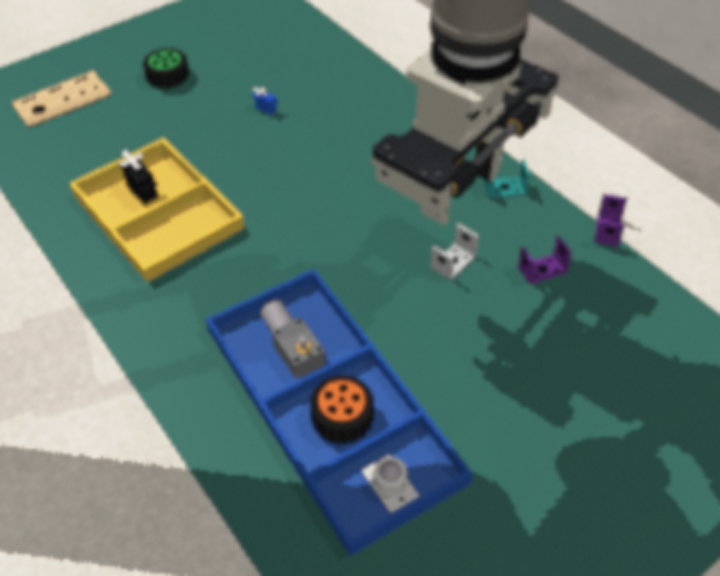

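The servo is upright in the larger yellow compartment (crop 138,178), and the gripper is over the aluminium bracket (crop 455,255).

Scaled: -90 mm is -0.1125, -87 mm is -0.1088.

>>> arm_command(plan=[0.5,0,0,-0.0375,0,0,0,0.5,0,0,-0.0688,0,0,0,0.5,0,0,-0.0938,0,0,0,0.5,0,0,-0.1088,0,0,0,0.5,0,0,-0.1125,0,0,0,0.5,0,0,-0.1125,0,0,0,-1,0,0,-0.1125,0,0,0,-1,0,0,-0.1125,0,0,0,-1,0,0,-0.1125,0,0,0,-1,0,0,-0.1125,0,0,0,-1,0,0,-0.1125,0,0,0,-1,0,0,-0.1125,0,0,0,-1,0,0,-0.1125,0,0,0,-1,0,0,-0.1125,0,0,0], force=10)

```text
time: 22.43
ee_pos: [663.3, -108.4, 6.4]
tcp_rot: [0.617, 0.787, 0.0, 0.001]
contact_force: [-0.5, -0.3, 5.1]
opening: 0.48
grip_force: 9.9
```

Scaled: -209 mm is -0.2613, 207 mm is 0.2588, -12 degrees is -0.1.

>>> arm_command(plan=[-1,0,0,0.0188,0,0,0,-1,0,0,0.0563,0,0,0,-1,0,0,0.0775,0,0,0,-1,-0.0188,0.0188,0.0813,0,0,-0.025,-1,-0.0475,0.0475,0.0813,0,0,-0.05,-1,-0.0788,0.0788,0.0813,0,0,-0.075,-1,-0.11,0.11,0.0813,0,0,-0.1,-1,-0.1413,0.14,0.0813,0,0,-0.1,-1,-0.1725,0.1713,0.0813,0,0,-0.1,-1,-0.2038,0.2025,0.0813,0,0,-0.1,-1,-0.235,0.2338,0.0813,0,0,-0.1,-1,-0.255,0.2538,0.0813,0,0,-0.1,-1,-0.2613,0.2588,0.0813,0,0,-0.1,-1,-0.2613,0.2588,0.0813,0,0,-0.1])

```text
time: 23.6
ee_pos: [452.9, 99.6, 70.6]
tcp_rot: [0.695, 0.719, -0.0, -0.0]
contact_force: [0.2, 0.2, -0.3]
opening: 0.482
grip_force: 9.9
```

Scaled: -60.6 mm is -0.0758, -60 mm is -0.075.

>>> arm_command(plan=[-1,0,0,-0.025,0,0,0,-1,0,0,-0.05,0,0,0,-1,0,0,-0.065,0,0,0,-1,0,0,-0.0725,0,0,0,-1,0,0,-0.075,0,0,0,-1,0,0,-0.0758,0,0,0,-1,0,0,-0.0758,0,0,0])

```text
time: 24.18
ee_pos: [455.0, 98.0, 10.2]
tcp_rot: [0.696, 0.718, 0.0, 0.0]
contact_force: [0.8, -0.6, -0.7]
opening: 0.481
grip_force: 9.9
```

Scaled: -0.5 mm is -0.0006.

>>> arm_command(plan=[-1,0,0,0,0,0,0,-1,0,0,-0.0006,0,0,0,-1,0,0,-0.0006,0,0,0,-1,0,0,-0.0006,0,0,0])

```text
time: 24.52
ee_pos: [455.0, 98.4, 10.0]
tcp_rot: [0.696, 0.718, 0.001, 0.001]
contact_force: [0.6, -1.9, 4.8]
opening: 0.479
grip_force: 9.9
```

Contact. I release it with a modest opening, then retreat.

Scaled: 330 mm is 0.4125, 295 mm is 0.3688.

>>> arm_command(plan=[0.25,0,0,0,0,0,0,0.25,0,0,0,0,0,0,0.25,0,0,0,0,0,0,0.25,0,0,0,0,0,0,0.25,0,0,0.0188,0,0,0,0.25,0,0,0.0563,0,0,0,0.25,0,0,0.1,0,0,0,0.25,0,0,0.15,0,0,0,0.25,-0.0125,0.05,0.1875,0,0,0,0.25,-0.025,0.1,0.2125,0,0,0,0.25,-0.0375,0.1438,0.225,0,0,0,0.25,-0.05,0.1875,0.225,0,0,0,0.25,-0.0625,0.2375,0.225,0,0,0,0.25,-0.075,0.2813,0.225,0,0,0,0.25,-0.0875,0.325,0.225,0,0,0,0.25,-0.1,0.3688,0.225,0,0,0,0.25,-0.1125,0.4125,0.225,0,0,0,0.25,-0.1125,0.4125,0.225,0,0,0,0.25,-0.1125,0.4125,0.225,0,0,0])

```text
time: 26.1
ee_pos: [362.6, 430.1, 188.6]
tcp_rot: [0.695, 0.719, -0.001, -0.0]
contact_force: [0.8, 0.6, 0.0]
opening: 0.623
grip_force: 0.0
```

Run:
```python
from cell import *; from h import *
p,d=capture("side"); cv2.imwrite("pics/s6.png",cv2.resize(p[120:360,180:480,::-1],(720,576),interpolation=cv2.INTER_CUBIC))
t,d=capture("top"); cv2.imwrite("pics/t6.png",cv2.resize(t[130:300,240:480,::-1],(792,561),interpolation=cv2.INTER_CUBIC))
```

```text
(no output)
```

View pics/s6.png

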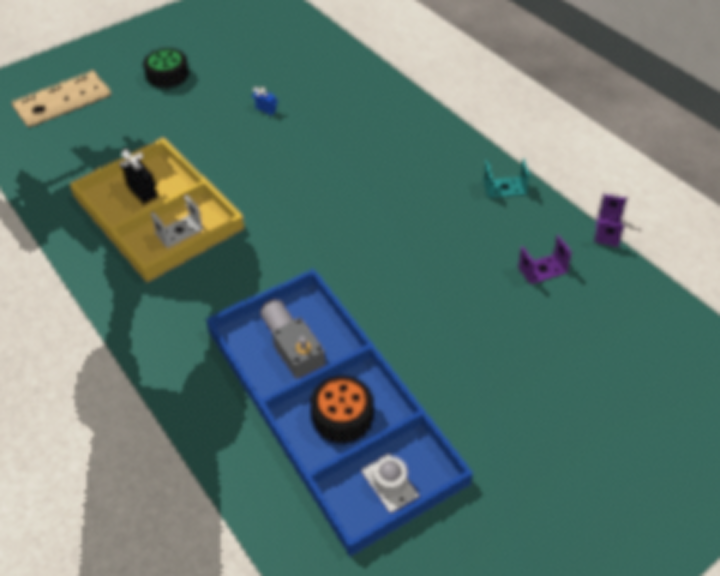

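View pics/t6.png

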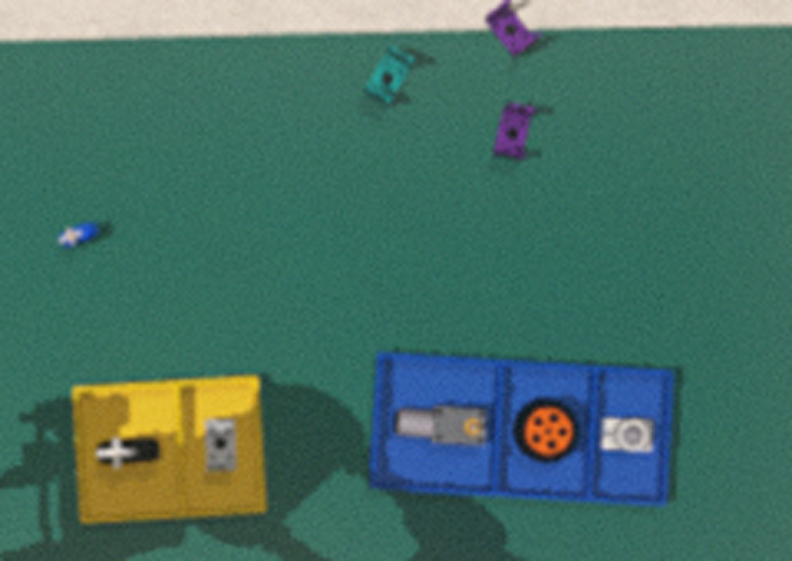

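All five parts lie flat in their compartments (top crop: motor 440,425; wheel 548,430; castor 628,435; servo 128,452; bracket 220,444), and the stock and look-alikes haven't moved.

```bash
python3 -c "
from cell import *
print(close_job())"
```

```text
the job is handed in; nothing more can be done
None
```

Both kits are made up in the order asked and the job is handed in: all five parts look flat and the right way up in their compartments in the final pictures, the stock wasn't touched, and it took about 26 s of the 122 s allowed.

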